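Clamp a carving panel with a keyed holdfast

TASK

Make the carving panel ready on the bench: push it across the bench until its long edge lies flush along the wooden batten of the bench stop. Then take the keyed holdfast out of its rest, put its shaft into the steel hub, turn it until the key slips into the keyway and goes home, and keep pushing down so that its pad clamps the panel. Finish still gripping the holdfast by its wooden handle and pressing it down with about 15 N, the panel still flush, and leave the gouges and the mallet where they are.

Things in the scene. Friction and masses are not known exactly. Their poses are not given: they have to be found in the camera images.
- panel: loose flat panel of pale wood with a carved leaf, 110 (x) x 160 (y) x 20 (z) mm, 0.17 to 0.35 kg; origin at the centre of its underside, on the bench. Starts on the bench stop's -x side, up to 120 mm short of the batten, within 25 mm sideways of the hub, up to 0.25 rad askew. Pushed along the stop's +x, its long +x edge meets the batten.
- bench_stop: fixed fixture of a steel hub and a wooden batten; origin on the bench surface on the axis of the hub's bore, z up, +x (from batten to hub, the way to push the panel) points within 0.2 rad of world +y. The panel lying flush has its centre at x = -90 mm here; keep it within 55 mm sideways (y) so that the pad lands on it.
- bore (a point): centre of the mouth of the hub's bore; axes as the bench stop. Hub: steel boss 48 mm across, 45 mm high; round bore 22 mm across, open from the top down to the bench; one keyway on its +x side, 9.5 mm wide, reaching 17.5 mm from the axis, full depth
- batten (a point): middle of the batten's panel-side face at its top edge, at x = -35 mm of the bench stop. Batten: wooden strip 240 mm long (y), 16 mm high, 12 mm thick
- holdfast: loose steel holdfast, 0.24 to 0.32 kg; origin at the shaft's lower tip, z up the shaft, key on +x, arm to -x. Starts upright in the rest, tip on the bench. With the key resting unaligned on the hub's top the tip is 29 mm above the bench; home, with the pad on the panel, 5 mm, its x along the bench stop's x, with about 0.09 rad of play each way.
- key (a point): lower end of the key on the shaft, 12 mm out on +x, 16 mm above the tip. Shaft 20 mm in diameter, z 0 to 46 mm above the tip, lowest 6 mm tapered to 12 mm. Key 7 mm wide, reaching 16 mm from the axis, z 16 to 46 mm: the lowest 16 mm of the shaft enter the hub at any angle
- pad (a point): centre of the underside of the holdfast's 24 x 24 mm pad, 60 mm along -x and 15 mm above the tip. The arm carrying it is 22 mm wide, z 46 to 60 mm above the tip, x from +16 to -72 mm
- grip (a point): on the shaft axis 88 mm above the tip, in the wooden handle: 32 (x) x 26 (y) mm, z 60 to 110 mm above the tip; grip from above across y (26 mm)
- rest: fixed wooden block in which the holdfast stands, 70 (x -40 to +30) x 44 (y) x 46 mm high, with a slot 29 x 23 mm right through for shaft and key; the arm lies on its top. Draw the holdfast straight up by 50 mm or more. Origin on the bench on the shaft's axis; the holdfast's x is the rest's x.
- gouge_a: bystander: wood-carving gouge, turned wooden handle and steel blade, about 245 mm long (x, from -120 to +125 mm), 26 mm high, lying on the bench; origin under the front of the handle
- gouge_b: bystander: shorter gouge, about 235 mm long, lying likewise
- mallet: bystander: round dark wooden carver's mallet standing on its head, 84 mm across, 215 mm tall; origin at the centre of its underside
Things that resemble listed ones, but are neither listed nor needed, are in the scene too. What is shaped like the panel but orange is not meant. What is shaped like the holdfast but pink is not meant.

How it is judged:
On the way, in this order (a step that is already met when the one before it is completed fails the run):
1. the panel lies flush along the batten (within 4 mm and 0.05 rad), in front of the hub, the holdfast not yet in the hub (x of panel in the frame of bench_stop above -0.094 m and angle between the x axis of panel and the x axis of bench_stop, either way round below 0.05 rad and y of panel in the frame of bench_stop between -0.06 and 0.06 m and horizontal distance between holdfast and bench_stop above 0.05 m), for 0.2 s.
2. the shaft is in the hub with its key home in the keyway (tip within 9 mm of the bench) (horizontal distance between holdfast and bench_stop below 0.004 m and z of holdfast in the frame of bench_stop below 0.009 m and angle between the x axis of holdfast and the x axis of bench_stop, either way round below 0.15 rad), for 0.2 s.
At the end, for the whole second after the job is handed in: Panel flush to the batten (4 mm, 0.05 rad; centre within 60 mm sideways of the hub); holdfast upright (0.08 rad), at rest, key home (tip under 9 mm above the bench, 4 mm from the axis, 0.15 rad), still gripped (over 3 N), its pad pressing the panel with over 5 N (all of step 2 and x of panel in the frame of bench_stop above -0.094 m and angle between the x axis of panel and the x axis of bench_stop, either way round below 0.05 rad and y of panel in the frame of bench_stop between -0.06 and 0.06 m and angle between holdfast's own z axis and vertical below 0.08 rad and linear speed of holdfast below 0.02 m/s and contact force between holdfast and panel above 5 N and contact force between the fingers and holdfast above 3 N); the arm keeps its last pose, push and grip.
It fails at once if a gouge or the mallet is moved by more than 20 mm (distance of any of gouge_a, gouge_b, mallet from where it was at the start of the episode above 0.02 m).
It also fails if it takes over 61 s, if anything falls off the work surface, if the arm or the gripper's body presses on something with over 40 N, if the wrist force passes 120 N, or if a joint passes its speed limit or range.

ROBOT

A 6-joint arm with a two-finger parallel gripper is mounted at the origin on the work surface. World frame = base frame: x ahead of the robot, y to its left, z up, the work surface at z = 0. Lengths are in m, angles in rad, forces in N, time in s.
With the tool pointing down it reaches from about 0.3 to 0.85 m from the base axis. Payload 4.2 kg.
Tool frame: the origin (TCP) lies at the very end of the fingers, on their centre line; the grasp point (between the pads) lies 19 mm behind it; z points along the fingers, y is the line along which they close (so a half turn about z gives the same grasp; the last joint's range is limited). The gripper opens to 91 mm and grips with 3 to 60 N. Pads are 32 mm wide; open, the fingers measure 118 mm over their backs; the gripper's body (76 mm by 178 mm) begins 60 mm behind the grasp point.
Start: joints at [1.249, 0.32, 1.565, -0, 1.257, -0.02], TCP at [0.171, 0.549, 0.214] pointing down, gripper open.
Joint ranges: [-3.11, 3.11], [-0.84, 2.01], [0.21, 2.61], [-1.34, 4.49], [0.05, 2.63], [-2.56, 2.56]. Speed limits (rad/s): [2.57, 2.57, 3.14, 3.14, 3.14, 3.14].

INTERFACE

Orientations are given as a rotation vector (axis times angle).
In Python, from rig import manip gives the robot as it stands.
- The arm moves only by the shell command python3 -m pendant 'ROWS'. ROWS is text: rows parted by semicolons, each of 7 numbers parted by spaces: the shift along the tool's x, y, z in mm, then the turn, a rotation vector about the tool's x, y, z in rad, then the opening, from -1 (shut) to 1 (fully open), so that 0 is half open. In form: tx ty tz ax ay az gripper; .... A call has exactly 10 rows; each row shifts and turns the commanded pose from where the row before left it, along the tool's axes as they then stand; what a row does not reach is not made up. A row lasts 1/10 s, in which the tool goes at most 50 mm and 8.59 degrees, less where a joint would pass 70% of its speed; a pose out of reach is approached as far as the arm can. A call is refused whole if a number of a shift passes 50 or a number of a turn 0.15, either way. A call with a gripper value outside its range is refused whole. The fingers move at their own pace and stop on an object; the grip force is fixed at half the most. Time passes only in rows, so rows that do not move let the fingers close, or fill a call up. It gives the time, the measured TCP pose, the force, the opening and the grip force at its end, in the units of the state.
- manip.get_state(): the state, without advancing time (a new reading comes with each control period).
- manip.camera(name): name is "scene" or "top" or "wrist"; returns a dict with "image" (420x560x3 uint8, red, green, blue), "mtx" (3x3 intrinsics, pixels), "T" (4x4, takes a point from camera to world coordinates); the wrist camera has in their place "hand_eye" (4x4, takes a point from camera to tool coordinates, whose origin is the TCP and whose axes are the flange's). Camera axes: x right, y down, z forward; pixel columns grow to the right and rows downward; lengths in m; the calibration is good to about 2 mm. A picture is of the moment at which its call begins: read the wrist's pose just before it. There is no depth.
- manip.sign_off(): hands the job in; it is judged then, once.
The state is a dict: "time_s": time; "joints": joint angles; "joint_velocities": joint speeds; "effort": joint torques, N m; "tcp_pos": TCP position; "tool_rot": TCP orientation; "contact_force": force on the tool from outside, world axes, zero at the start; "ft_torque": the same for the moment, N m; "grip_width": finger opening in m; "gripper_force": force on a finger pad.
Only numpy, scipy, OpenCV 4.12 (cv2) and the standard library are available. Lean on these libraries where they do the work, as an engineer would, in place of code of your own. Each camera call takes 0.05 s, during which the arm holds its last target. There are 200 camera calls.

## Working session

There is one attempt and no reset: what is moved stays moved. The work goes in short steps, Python scripts to look and compute and a shell command to move; the robot and the scene stay as the last step left them, time stands still between calls to the robot, and variables do not carry over. Pictures are saved under pics/ and viewed, at most 10 in all, crops included, and the job is handed in when it is done.

```bash
ls; mkdir -p pics
python3 - <<'E'
from rig import manip
import cv2,numpy as np
s=manip.get_state();print(s)
for n in("scene","top"):
    c=manip.camera(n);cv2.imwrite(f"pics/{n}0.png",c["image"][:,:,::-1]);print(n,c["mtx"],c["T"])
    np.savez(f"{n}0.npz",**c)
E
```

```text
pics
{'time_s': 0.0, 'joints': array([ 1.24901062e+00,  3.20308747e-01,  1.56564579e+00, -5.13650049e-05,
        1.25743228e+00, -1.99877648e-02]), 'joint_velocities': array([ 1.63518350e-03, -1.03714188e-04, -1.08468669e-04,  5.82493445e-05,
        1.90165142e-03, -5.12434164e-05]), 'effort': array([ 4.66742895e-04, -4.12448502e+01, -2.31971258e+01,  7.26745580e-02,
        4.58617788e-02, -1.43189372e-04]), 'tcp_pos': array([0.17076058, 0.5485322 , 0.21312353]), 'tool_rot': array([-4.72202569e-01, -3.10564113e+00,  2.79004456e-03]), 'contact_force': array([-0.89625471,  0.18540471, -0.96538888]), 'ft_torque': array([-0.00213094,  0.02961257, -0.03164749]), 'gripper_force': 0.0, 'grip_width': 0.09097887695622332}
scene [[452.85046737   0.         278.11406149]
 [  0.         452.85046737 212.70556089]
 [  0.           0.           1.        ]] [[-0.72017829  0.40662485 -0.5621383   1.3436803 ]
 [ 0.6937798   0.4179034  -0.58653758  0.6808665 ]
 [-0.00358125 -0.81241183 -0.58307306  0.83460374]
 [ 0.          0.          0.          1.        ]]
top [[532.1472605    0.         282.19009872]
 [  0.         532.1472605  209.58846772]
 [  0.           0.           1.        ]] [[-0.00878559 -0.99838208  0.05617868  0.516468  ]
 [-0.99987573  0.00803556 -0.01356276 -0.04749703]
 [ 0.01308939 -0.05629085 -0.99832861  1.67647994]
 [ 0.          0.          0.          1.        ]]
```

View pics/scene0.png

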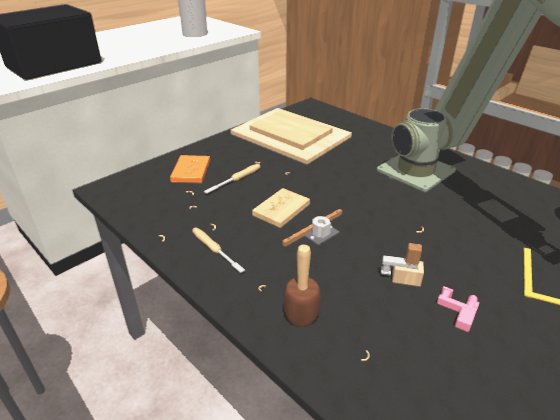

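View pics/top0.png

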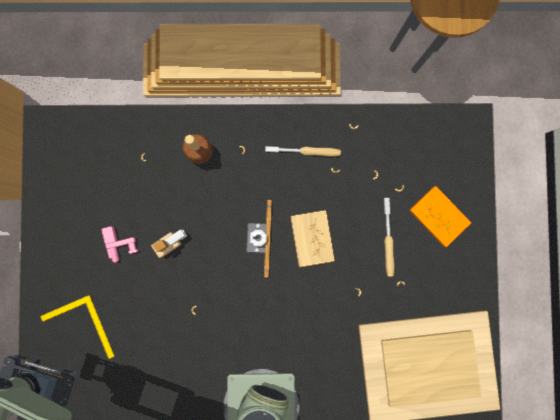

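Scene image: the panel could be the pale carved board at top (313,239), the orange board (440,216), or the stacked pale boards (430,365). The pale carved board matches. The holdfast could be the steel piece with the brown handle in the wooden rest (170,243), or the pink one (118,243). The steel one matches. The hub is at (258,237), the batten at (268,238), the gouges at (305,151) and (389,237), and the mallet at (198,149). I'll check the choice in one crop and measure.

```bash
cat > h.py <<'E'
import numpy as np,cv2
from scipy.spatial.transform import Rotation as R
def ray(c,T,uv,z):
    uv=np.atleast_2d(uv).astype(float)
    d=np.c_[uv,np.ones(len(uv))]@np.linalg.inv(c["mtx"]).T@T[:3,:3].T
    o=T[:3,3]; return o+d*((z-o[2])/d[:,2])[:,None]
def proj(c,T,P):
    p=(np.atleast_2d(P)-T[:3,3])@T[:3,:3]; q=p@c["mtx"].T; return q[:,:2]/q[:,2:]
def tcpT(s):
    T=np.eye(4);T[:3,:3]=R.from_rotvec(s["tool_rot"]).as_matrix();T[:3,3]=s["tcp_pos"];return T
def rectz(c,T,mask,z,k=0):
    # biggest blob's minimal rectangle in world xy at height z
    n,l,st,_=cv2.connectedComponentsWithStats(mask.astype(np.uint8))
    i=1+np.argmax(st[1:,4]); v,u=np.where(l==i)
    P=ray(c,T,np.c_[u,v],z)[:,:2]
    r=cv2.minAreaRect((P*1000).astype(np.float32))
    return r,cv2.boxPoints(r).round(1),(u.mean().round(1),v.mean().round(1),len(u))
E
python3 - <<'E'
from h import *
c=dict(np.load("top0.npz"));im=c["image"];T=c["T"]
H=cv2.cvtColor(im,cv2.COLOR_RGB2HSV)
def roi(m,x0,x1,y0,y1):
    k=np.zeros_like(m);k[y0:y1,x0:x1]=m[y0:y1,x0:x1];return k
h,s,v=cv2.split(H)
pan=roi((v>120)&(s>40)&(h<30),285,340,200,275)
bat=roi((v>60)&(s>120)&(h<25),262,275,190,285)
print("panel",rectz(c,T,pan,.02)); print("batten",rectz(c,T,bat,.016))
crop=lambda a,b,y0,y1:cv2.resize(im[y0:y1,a:b,::-1],None,fx=5,fy=5,interpolation=cv2.INTER_CUBIC)
a=np.hstack([crop(145,200,215,270),crop(240,340,215,270)]);print(a.shape)
cv2.imwrite("pics/crop1.png",a)
E
```

```text
panel (((520.2335205078125, -162.59637451171875), (163.43984985351562, 113.76628112792969), 8.907859802246094), array([[ 430.7, -119.1],
       [ 448.3, -231.4],
       [ 609.8, -206.1],
       [ 592.2,  -93.7]], dtype=float32), (np.float64(312.2), np.float64(238.2), 1924))
batten (((521.88525390625, -23.74045753479004), (16.427343368530273, 193.44534301757812), 87.18023681640625), array([[424.9, -27.2],
       [618.1, -36.7],
       [618.9, -20.3],
       [425.7, -10.8]], dtype=float32), (np.float64(267.7), np.float64(238.0), 286))
(275, 775, 3)
```

View pics/crop1.png

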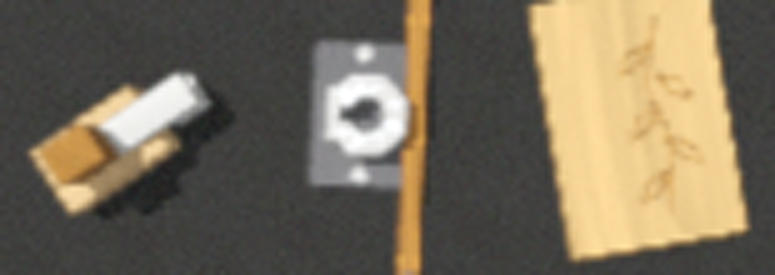

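The crop confirms both: pale carved panel, and steel holdfast with brown handle in its rest, arm to upper right. The hub centre is at about (258,238), keyway on its left (+y) side. Next I turn the tool by +1.318 about its z, then travel to behind the panel.

```bash
python3 -m pendant '0 0 0 0 0 0.14 1;0 0 0 0 0 0.14 1;0 0 0 0 0 0.14 1;0 0 0 0 0 0.14 1;0 0 0 0 0 0.14 1;0 0 0 0 0 0.14 1;0 0 0 0 0 0.14 1;0 0 0 0 0 0.14 1;0 0 0 0 0 0.14 1;0 0 0 0 0 0.06 1'
python3 -m pendant '-40 20 0 0 0 0 1;-40 20 0 0 0 0 1;-40 20 0 0 0 0 1;-40 20 0 0 0 0 1;-40 20 0 0 0 0 1;-40 20 0 0 0 0 1;-40 20 0 0 0 0 1;-40 20 0 0 0 0 1;-40 20 0 0 0 0 1;-20 10 0 0 0 0 1'
python3 - <<'E'
from rig import manip
from h import *
s=manip.get_state();c=manip.camera("wrist");Tw=tcpT(s)@c["hand_eye"]
np.savez("w1.npz",Tw=Tw,**c);cv2.imwrite("pics/w1.png",c["image"][:,:,::-1])
print(Tw.round(3),s["tcp_pos"],proj(c,Tw,[[.52,.015,.045],[.52,-.16,.02]]))
c=dict(np.load("top0.npz"));im=c["image"];T=c["T"];H=cv2.cvtColor(im,cv2.COLOR_RGB2HSV)
print(im[200:280:6,264:272].tolist()[5]);
E
```

```text
time_s: 1.1
tcp_pos: [0.1708, 0.5487, 0.2135]
tool_rot: [2.281, 2.159, -0.001]
contact_force: [0.5, -0.5, -1.0]
grip_width: 0.0911
gripper_force: 0.0
time_s: 2.1
tcp_pos: [0.3416, 0.1571, 0.2138]
tool_rot: [2.279, 2.161, -0.001]
contact_force: [0.1, 0.6, -0.7]
grip_width: 0.0912
gripper_force: 0.0
[[ 0.999 -0.051 -0.015  0.346]
 [-0.053 -0.961 -0.272  0.233]
 [-0.001  0.272 -0.962  0.385]
 [ 0.     0.     0.     1.   ]] [0.34160347 0.15711908 0.21380175] [[446.32996631 308.44747433]
 [426.69014495 418.19559354]]
[[134, 134, 134], [143, 133, 128], [176, 140, 102], [209, 158, 84], [212, 159, 84], [193, 140, 72], [116, 84, 52], [55, 50, 47]]
```

```bash
python3 -m pendant '-20 36 0 0 0 0 1;-20 36 0 0 0 0 1;-20 36 0 0 0 0 1;-20 36 0 0 0 0 1;-20 36 0 0 0 0 1;0 0 0 0 0 0 1;0 0 0 0 0 0 1;0 0 0 0 0 0 1;0 0 0 0 0 0 1;0 0 0 0 0 0 1'
python3 - <<'E'
from rig import manip
from h import *
s=manip.get_state();c=manip.camera("wrist");Tw=tcpT(s)@c["hand_eye"]
np.savez("w2.npz",Tw=Tw,**c);cv2.imwrite("pics/w2.png",c["image"][:,:,::-1])
E
```

```text
time_s: 3.15
tcp_pos: [0.5152, 0.0515, 0.2143]
tool_rot: [2.276, 2.165, 0.001]
contact_force: [-0.1, -0.2, 0.2]
grip_width: 0.0913
gripper_force: 0.0
```

View pics/w2.png

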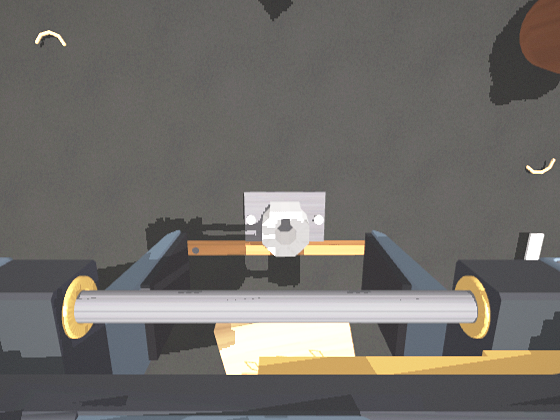

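Wrist view: hub bore at about (286,228), keyway facing up (+y). Batten along row ~245, columns 188–365, base-plate screws at (250,219) and (319,219).

Run:
```python
from h import *
c=dict(np.load("w2.npz"));Tw=c["Tw"];im=c["image"];h,s,v=cv2.split(cv2.cvtColor(im,cv2.COLOR_RGB2HSV))
m=((s>100)&(h<25)&(v>60))
pts=[];pe=[]
for u in list(range(192,258))+list(range(314,362)):
    r=np.where(m[236:258,u])[0]
    if len(r)>3: pts.append((u,236+r[0]));pe.append((u,236+r[-1]+1))
for n,p in(("hubside",pts),("panelside",pe)):
    P=ray(c,Tw,p,.016)[:,:2].astype(np.float32)
    l=cv2.fitLine(P,cv2.DIST_HUBER,0,.01,.01).ravel();print(n,len(p),l,"y at x=.52",l[3]+(.52-l[2])*l[1]/l[0],"ang",np.arctan(l[1]/l[0]))
# bore: dark pixels inside hub top
g=cv2.cvtColor(im,cv2.COLOR_RGB2GRAY);
b=np.zeros_like(g);b[216:246,272:302]=(g[216:246,272:302]<150)
n,l,st,ce=cv2.connectedComponentsWithStats(b);print(st[1:],ce[1:])
print("bore?",ray(c,Tw,[[286,228],[286,232]],.045),"screw",ray(c,Tw,[[250,219],[319,219]],.005))
t=dict(np.load("top0.npz"));print("top bore",ray(t,t["T"],[[257.4,237.4],[258.4,238]],.045))
cv2.imwrite("pics/w2c.png",cv2.resize(im[180:270,180:370,::-1],None,fx=4,fy=4,interpolation=cv2.INTER_CUBIC))
```

```text
hubside 114 [ 0.9987942  -0.04909322  0.47503203 -0.01096938] y at x=.52 -0.013179664 ang -0.04911297
panelside 114 [ 0.9987958  -0.04906025  0.53600407 -0.03198394] y at x=.52 -0.031197831 ang -0.04907995
[[278 219  14  12 126]] [[284.85714286 225.03174603]]
bore? [[0.52434872 0.01059479 0.045     ]
 [0.52417081 0.00630072 0.045     ]] screw [[0.48482832 0.00960643 0.005     ]
 [0.56245209 0.00578754 0.005     ]]
top bore [[0.52364877 0.00695148 0.045     ]
 [0.5217886  0.00390453 0.045     ]]
```

View pics/w2c.png

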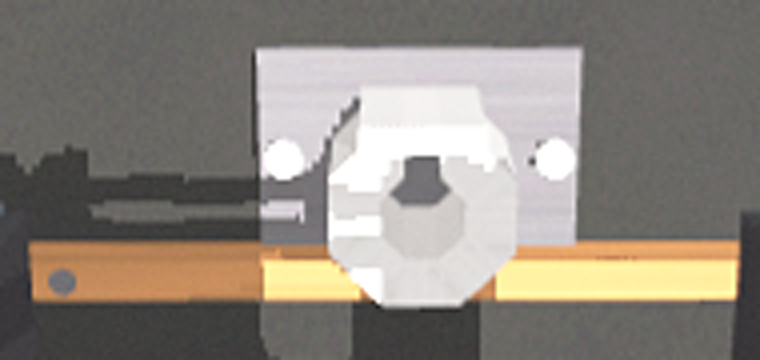

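```bash
python3 -m pendant '-37 2 0 0 0 0 1;-37 2 0 0 0 0 1;-37 2 0 0 0 0 1;-37 2 0 0 0 0 1;-37 2 0 0 0 0 1;-37 2 0 0 0 0 1;-37 2 0 0 0 0 1;-37 2 0 0 0 0 1;-38 2 0 0 0 0 1;0 0 0 0 0 0 1'
python3 -m pendant '0 0 35 0 0 0 1;0 0 35 0 0 0 1;0 0 35 0 0 0 1;0 0 30 0 0 0 1;0 0 30 0 0 0 1;0 0 20 0 0 0 1;0 0 12 0 0 0 1;0 0 8 0 0 0 1;0 0 0 0 0 0 1;0 0 0 0 0 0 1'
```

```text
time_s: 4.2
tcp_pos: [0.5167, -0.2875, 0.2138]
tool_rot: [2.28, 2.159, -0.002]
contact_force: [-0.1, 0.6, -1.2]
grip_width: 0.0913
gripper_force: 0.0
time_s: 5.2
tcp_pos: [0.5176, -0.2839, 0.0098]
tool_rot: [2.276, 2.163, 0.001]
contact_force: [-0.3, 0.3, 0.1]
grip_width: 0.0912
gripper_force: 0.0
```

```bash
python3 -m pendant '10 0 0 0 0 0 1;12 0 0 0 0 0 1;12 0 0 0 0 0 1;12 0 0 0 0 0 1;12 0 0 0 0 0 1;12 0 0 0 0 0 1;12 0 0 0 0 0 1;12 0 0 0 0 0 1;10 0 0 0 0 0 1;8 0 0 0 0 0 1'
python3 -m pendant '5 0 0 0 0 0 1;4 0 0 0 0 0 1;3 0 0 0 0 0 1;0 0 0 0 0 0 1;0 0 0 0 0 0 1;0 0 0 0 0 0 1;0 0 0 0 0 0 1;0 0 0 0 0 0 1;0 0 0 0 0 0 1;0 0 0 0 0 0 1'
```

```text
time_s: 6.2
tcp_pos: [0.5228, -0.1709, 0.009]
tool_rot: [2.277, 2.164, 0.0]
contact_force: [1.1, -1.7, 0.7]
grip_width: 0.0915
gripper_force: 0.8
time_s: 7.2
tcp_pos: [0.5232, -0.1599, 0.0089]
tool_rot: [-2.277, -2.164, -0.0]
contact_force: [0.1, -0.3, 0.1]
grip_width: 0.0909
gripper_force: 0.0
```

```bash
python3 -m pendant '1 0 0 0 0 0 1;1 0 0 0 0 0 1;1 0 0 0 0 0 1;1 0 0 0 0 0 1;1 0 0 0 0 0 1;0 0 0 0 0 0 1;0 0 0 0 0 0 1;0 0 0 0 0 0 1;0 0 0 0 0 0 1;0 0 0 0 0 0 1'
cat > pan.py <<'E'
from rig import manip
from h import *
c=manip.camera("top");T=c["T"];im=c["image"];h,s,v=cv2.split(cv2.cvtColor(im,cv2.COLOR_RGB2HSV))
m=np.zeros_like(v);k=((v>120)&(s>40)&(h<30)&(h>10));m[190:285,271:345]=k[190:285,271:345]
np.savez("topl.npz",**c)
print(rectz(c,T,m,.02));print(manip.get_state()["contact_force"])
E
python3 pan.py
```

```text
time_s: 8.2
tcp_pos: [0.5238, -0.1576, 0.0092]
tool_rot: [2.272, 2.164, -0.004]
contact_force: [-1.5, -11.2, -1.7]
grip_width: 0.0911
gripper_force: 5.6
(((536.8674926757812, -81.31993103027344), (93.57484436035156, 161.61679077148438), 89.54251861572266), array([[ 455.7, -127.5],
       [ 617.3, -128.8],
       [ 618. ,  -35.2],
       [ 456.4,  -33.9]], dtype=float32), (np.float64(283.3), np.float64(230.8), 1324))
[ -1.47790333 -11.81836904  -0.8747666 ]
```

```bash
python3 -m pendant '-8 0 0 0 0 0 1;-20 0 0 0 0 0 1;-20 0 0 0 0 0 1;0 0 -30 0 0 0 1;0 0 -40 0 0 0 1;0 0 -40 0 0 0 1;0 0 -40 0 0 0 1;0 0 -40 0 0 0 1;0 0 -30 0 0 0 1;0 0 0 0 0 0 1'
python3 pan.py
python3 - <<'E'
from h import *
c=dict(np.load("top0.npz"));im=c["image"];T=c["T"]
h,s,v=cv2.split(cv2.cvtColor(im,cv2.COLOR_RGB2HSV))
m=np.zeros_like(v);k=((s>120)&(h<25)&(v>60)&(v<215));m[225:265,145:175]=k[225:265,145:175]
print("handle",rectz(c,T,m,.11))
g=np.zeros_like(v);g[225:250,164:190]=((s<40)&(v>150))[225:250,164:190]
print("arm",rectz(c,T,g,.06))
E
```

```text
time_s: 9.25
tcp_pos: [0.5233, -0.2033, 0.2339]
tool_rot: [2.271, 2.158, 0.008]
contact_force: [0.7, -0.3, 0.2]
grip_width: 0.091
gripper_force: 0.0
(((535.2989501953125, -88.84918212890625), (109.20387268066406, 164.66539001464844), 89.35231018066406), array([[ 452.4, -142.5],
       [ 617. , -144.4],
       [ 618.2,  -35.2],
       [ 453.6,  -33.3]], dtype=float32), (np.float64(287.9), np.float64(233.0), 1839))
[-0.60820353 -0.18265704 -1.63453637]
handle (((501.4454650878906, 290.7413330078125), (31.18007469177246, 32.83187484741211), 44.822296142578125), array([[478.8, 291.4],
       [502. , 268.1],
       [524.1, 290.1],
       [500.9, 313.4]], dtype=float32), (np.float64(159.9), np.float64(245.7), 117))
arm (((527.43310546875, 254.9516143798828), (23.59088134765625, 61.6788444519043), 33.40484619140625), array([[500.6, 274.2],
       [534.6, 222.7],
       [554.3, 235.7],
       [520.3, 287.2]], dtype=float32), (np.float64(175.0), np.float64(236.9), 150))
```

Run:
```python
from h import *
c=dict(np.load("topl.npz"));im=c["image"];T=c["T"];g=im[:,:,0].astype(float)
def fit(u0,u1,rows,sign):
    p=[]
    for r in rows:
        d=np.diff(g[r,u0:u1])*sign; d[d<0]=0
        if d.max()>25: p.append((u0+.5+(d*np.arange(len(d))).sum()/d.sum(),r))
    P=ray(c,T,p,.02)[:,:2].astype(np.float32);l=cv2.fitLine(P,cv2.DIST_HUBER,0,.01,.01).ravel()
    print(len(p),"ang",np.arctan(l[1]/l[0]),"y@.5236",l[3]+(.5236-l[2])*l[1]/l[0])
fit(298,316,range(210,255),-1)
print(np.array(g[200:270:8,264:312:2],int))
cv2.imwrite("pics/top_l.png",cv2.resize(im[190:285,240:340,::-1],None,fx=6,fy=6,interpolation=cv2.INTER_CUBIC))
```

```text
45 ang -0.048201684 y@.5236 -0.14092359
[[ 67  81 204 186  74  63  65  64  64  65  68  66  63  66  63  68  61  63
   63  60  60  63  66  66]
 [ 63 100 200 208 234 234 243 239 238 236 229 230 238 232 206 203 207 192
  163 151 142  95  67  66]
 [ 67 138 209 234 243 245 250 248 249 242 240 244 237 234 242 234 245 246
  245 247 250 124  69  63]
 [128 172 212 224 244 246 246 252 250 241 240 231 212 226 230 244 245 248
  246 246 250 117  63  67]
 [174 181 211 221 246 247 246 253 250 240 241 242 231 219 222 243 246 244
  245 246 235  83  64  66]
 [255 165 175 244 246 248 249 253 248 242 241 245 233 241 234 232 230 244
  244 246 220  54  63  63]
 [134 212 206 237 247 249 250 252 248 241 234 220 233 230 237 241 245 242
  243 246 222  62  62  65]
 [ 99 205 204 233 248 253 249 251 251 241 242 246 244 244 235 236 240 239
  242 244 181  63  63  61]
 [133 209 196  65  67  64  66  65  65  63  63  64  62  61  64  62  66  68
   60  67  64  65  69 108]]
```

View pics/top_l.png

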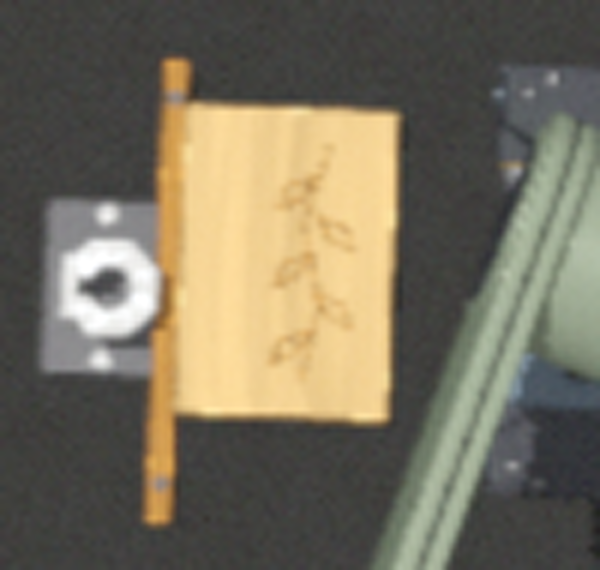

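Panel is flush: edge angle −0.048 against the batten's −0.049. Now to the holdfast.

```bash
python3 -m pendant '41 -4 0 0 0 0 1;41 -4 0 0 0 0 1;41 -4 0 0 0 0 1;41 -4 0 0 0 0 1;41 -4 0 0 0 0 1;41 -4 0 0 0 0 1;41 -4 0 0 0 0 1;41 -4 0 0 0 0 1;41 -4 0 0 0 0 1;41 -4 0 0 0 0 1'
python3 -m pendant '41 -4 0 0 0 0 1;41 -4 0 0 0 0 1;0 0 0 0 0 -0.13 1;0 0 0 0 0 -0.13 1;0 0 0 0 0 -0.13 1;0 0 0 0 0 -0.13 1;0 0 0 0 0 -0.115 1;0 0 0 0 0 0 1;0 0 0 0 0 0 1;0 0 0 0 0 0 1'
python3 - <<'E'
from rig import manip
from h import *
s=manip.get_state();c=manip.camera("wrist");Tw=tcpT(s)@c["hand_eye"]
np.savez("w3.npz",Tw=Tw,**c);cv2.imwrite("pics/w3.png",c["image"][:,:,::-1])
print(s["joints"],proj(c,Tw,[[.501,.291,.11]]))
E
```

```text
time_s: 10.3
tcp_pos: [0.5005, 0.2102, 0.2269]
tool_rot: [-2.276, -2.163, 0.005]
contact_force: [0.5, -0.7, -0.2]
grip_width: 0.0914
gripper_force: 0.0
time_s: 11.3
tcp_pos: [0.4978, 0.2909, 0.2282]
tool_rot: [-1.49, -2.765, 0.002]
contact_force: [-1.1, -0.3, 0.7]
grip_width: 0.091
gripper_force: 0.0
[ 5.08663111e-01  3.14508574e-01  1.53569474e+00  3.21012664e-04
  1.29283797e+00 -7.37609646e-02] [[279.20794404 203.93241842]]
```

View pics/w3.png

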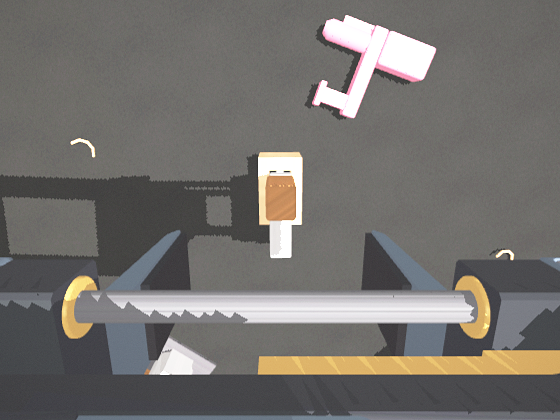

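The brown handle's top face centre is at about (281,205), the steel arm below it at (281,238), and the rest is nearly square to the image; the pink decoy is at (380,60).

Run:
```python
from h import *
c=dict(np.load("w3.npz"));Tw=c["Tw"];im=c["image"];h,s,v=cv2.split(cv2.cvtColor(im,cv2.COLOR_RGB2HSV))
k=(s>110)&(h<20)
m=np.zeros_like(v);m[165:230,255:310]=k[165:230,255:310]
for r in range(172,226,4):
    u=np.where(m[r])[0]; print(r,u.min() if len(u) else None,u.max() if len(u) else None,im[r,281])
E=[]
p=[]
for r in range(196,219):
    u=np.where(m[r])[0]; p.append(((u.min()+u.max()+1)/2,r+.5))
P=ray(c,Tw,p,.11)[:,:2].astype(np.float32);l=cv2.fitLine(P,cv2.DIST_HUBER,0,.01,.01).ravel();print("handle axis yaw",np.degrees(np.arctan2(l[1],l[0])),P.mean(0))
a=[]
for r in range(228,254):
    u=np.where((v[r,262:300]>150)&(s[r,262:300]<40))[0]; 
    if len(u)>8:a.append((262+(u.min()+u.max()+1)/2,r+.5))
P=ray(c,Tw,a,.06)[:,:2].astype(np.float32);l=cv2.fitLine(P,cv2.DIST_HUBER,0,.01,.01).ravel();print("arm yaw",np.degrees(np.arctan2(l[1],l[0])),P.mean(0))
a=[]
for r in range(155,222):
    u=np.where((v[r,250:315]>130))[0]; 
    if len(u)>20:a.append((250+(u.min()+u.max()+1)/2,r+.5))
P=ray(c,Tw,a,.046)[:,:2].astype(np.float32);l=cv2.fitLine(P,cv2.DIST_HUBER,0,.01,.01).ravel();print("rest yaw",np.degrees(np.arctan2(l[1],l[0])),P.mean(0))
```

```text
172 None None [255 254 254]
176 268 291 [197 133  81]
180 267 293 [207 151 101]
184 266 294 [194 137  93]
188 265 295 [208 146  97]
192 266 295 [201 145  93]
196 266 295 [192 136  91]
200 266 295 [206 148 101]
204 266 295 [198 142  94]
208 266 295 [202 144  95]
212 266 295 [205 144  95]
216 266 295 [200 140  93]
220 None None [202 161 129]
224 None None [255 255 255]
handle axis yaw -56.374733 [0.504002 0.289191]
arm yaw -56.374603 [0.53191143 0.24843836]
rest yaw -56.396706 [0.50321805 0.29125702]
```

Run:
```python
from h import *
from rig import manip
c=dict(np.load("w3.npz"));s=manip.get_state();T=tcpT(s)
for z,p in((.11,[281,201]),):
    P=ray(c,c["Tw"],[p],z)[0]; print(P,"tool mm",(T[:3,:3].T@(P-T[:3,3])*1000).round(1))
```

```text
[0.5008474  0.29396809 0.11      ] tool mm [  0.9   4.2 118.4]
```

```bash
python3 -m pendant '1 4 20 0 0 0 1;0 0 30 0 0 0 1;0 0 30 0 0 0 1;0 0 30 0 0 0 1;0 0 25 0 0 0 1;0 0 15 0 0 0 1;0 0 7 0 0 0 1;0 0 0 0 0 0 1;0 0 0 0 0 0 1;0 0 0 0 0 0 1'
python3 -m pendant '0 0 0 0 0 0 0;0 0 0 0 0 0 -0.2;0 0 0 0 0 0 -1;0 0 0 0 0 0 -1;0 0 0 0 0 0 -1;0 0 0 0 0 0 -1;0 0 0 0 0 0 -1;0 0 0 0 0 0 -1;0 0 0 0 0 0 -1;0 0 0 0 0 0 -1'
```

```text
time_s: 12.35
tcp_pos: [0.5017, 0.2945, 0.0731]
tool_rot: [1.488, 2.766, 0.003]
contact_force: [-0.7, 0.7, -0.4]
grip_width: 0.0914
gripper_force: 0.0
time_s: 13.35
tcp_pos: [0.5009, 0.2941, 0.0719]
tool_rot: [-1.488, -2.767, -0.0]
contact_force: [0.8, 0.8, 0.6]
grip_width: 0.0259
gripper_force: 30.0
```

```bash
python3 -m pendant '0 0 -3 0 0 0 -1;0 0 -8 0 0 0 -1;0 0 -12 0 0 0 -1;0 0 -15 0 0 0 -1;0 0 -18 0 0 0 -1;0 0 -18 0 0 0 -1;0 0 -16 0 0 0 -1;0 0 -10 0 0 0 -1;0 0 0 0 0 0 -1;0 0 0 0 0 0 -1'
```

```text
time_s: 14.35
tcp_pos: [0.5007, 0.2939, 0.1718]
tool_rot: [-1.488, -2.767, 0.0]
contact_force: [0.2, -0.6, -3.4]
grip_width: 0.0257
gripper_force: 30.0
```

Run:
```python
from rig import manip
from h import *
s=manip.get_state();print(s["tcp_pos"],s["tool_rot"]);c=manip.camera("wrist");Tw=tcpT(s)@c["hand_eye"]
np.savez("w4.npz",Tw=Tw,**c);t=manip.camera("scene")
a=np.vstack([cv2.resize(c["image"][130:300,150:410],None,fx=2,fy=2),cv2.resize(t["image"][200:300,340:470],None,fx=4,fy=4)[:200]])
cv2.imwrite("pics/w4.png",a[:,:,::-1])
```

```text
[0.5006924  0.29388844 0.17179934] [-1.48779405e+00 -2.76668087e+00  4.38048450e-04]
```

View pics/w4.png

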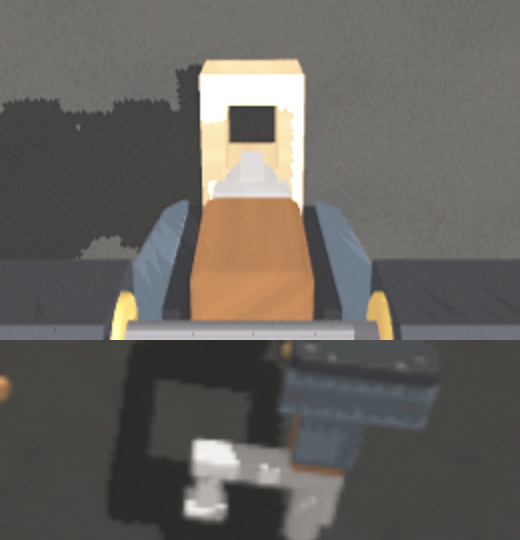

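Run:
```python
from h import *
from rig import manip
c=dict(np.load("w4.npz"));s=manip.get_state();T=tcpT(s)
g=c["image"].astype(int)
for r in range(224,294,3): print(r,g[r,276].tolist(),end=' ')
tip=T[2,3]-.0719
for n,p,z in(("front top edge",[276,265],tip+.11),("front bottom edge",[276,229.5],tip+.06),("slot far edge",[276,183.5],.046)):
    P=ray(c,c["Tw"],[p],z)[0];print("\n",n,(T[:3,:3].T@(P-T[:3,3])*1000).round(1))
# required: holdfast at bore, in yaw 87.19
print(T[:3,:3].round(3))
```

```text
224 [222, 218, 215] 227 [232, 231, 231] 230 [184, 129, 84] 233 [187, 134, 88] 236 [186, 133, 88] 239 [185, 131, 88] 242 [186, 135, 92] 245 [187, 135, 90] 248 [186, 133, 89] 251 [188, 134, 90] 254 [188, 132, 88] 257 [185, 131, 90] 260 [182, 130, 88] 263 [184, 132, 87] 266 [192, 138, 91] 269 [201, 142, 93] 272 [205, 144, 94] 275 [206, 146, 96] 278 [200, 142, 95] 281 [199, 143, 94] 284 [190, 137, 92] 287 [191, 135, 89] 290 [144, 123, 112] 293 [147, 144, 149] 
 front top edge [ 13.7   0.3 -38.1]

 front bottom edge [11.9  0.5 11.9]

 slot far edge [ 14.3   0.7 125. ]
[[-0.551  0.834 -0.002]
 [ 0.834  0.551 -0.001]
 [ 0.    -0.002 -1.   ]]
```

```bash
python3 -m pendant '0 0 0 0 0 0.127 -1;0 0 0 0 0 0.127 -1;0 0 0 0 0 0.127 -1;0 0 0 0 0 0.127 -1;0 0 0 0 0 0.125 -1;-20 3 0 0 0 0 -1;-30 4 0 0 0 0 -1;-30 4 0 0 0 0 -1;-30 4 0 0 0 0 -1;-30 4 0 0 0 0 -1'
python3 -m pendant '-30 4 0 0 0 0 -1;-30 4 0 0 0 0 -1;-30 4 0 0 0 0 -1;-30 4 0 0 0 0 -1;-20 2 0 0 0 0 -1;-6 0 0 0 0 0 -1;0 0 0 0 0 0 -1;0 0 0 0 0 0 -1;0 0 0 0 0 0 -1;0 0 0 0 0 0 -1'
cat > st.py <<'E'
from rig import manip
from h import *
s=manip.get_state();T=tcpT(s)
yaw=np.arctan2(T[1,0],T[0,0]);print("yaw",yaw,"err to 1.5217 (tool az)",yaw-1.5217)
P=np.array([.5236,.004,0])-T[:3,3]; P=T[:3,:3].T@P*1000
print("shift needed x,y mm",(P[0]+3).round(1),P[1].round(1),"tip z",(T[2,3]-.0719).round(4),"tilt",T[:2,2].round(4))
E
python3 st.py
python3 - <<'E'
from rig import manip
from h import *
s=manip.get_state();c=manip.camera("wrist");Tw=tcpT(s)@c["hand_eye"]
np.savez("w5.npz",Tw=Tw,**c);t=manip.camera("scene")
np.savez("s5.npz",**t)
a=np.vstack([cv2.resize(c["image"][170:300,150:410],None,fx=2,fy=2),cv2.resize(t["image"][180:260,260:390],None,fx=4,fy=4)])
cv2.imwrite("pics/w5.png",a[:,:,::-1])
print(proj(c,Tw,[[.5236,.004,.045],[.5236+.049*.0175,.004+.0175,.045]]))
E
```

```text
time_s: 15.45
tcp_pos: [0.5126, 0.1521, 0.171]
tool_rot: [-2.274, -2.166, 0.002]
contact_force: [0.4, 0.3, -3.2]
grip_width: 0.0259
gripper_force: 30.0
time_s: 16.45
tcp_pos: [0.5238, 0.0075, 0.1719]
tool_rot: [-2.274, -2.168, -0.0]
contact_force: [-0.2, 0.2, -2.4]
grip_width: 0.0258
gripper_force: 30.0
yaw 1.523044908529085 err to 1.5217 (tool az) 0.001344908529084865
shift needed x,y mm -0.5 -0.1 tip z 0.1 tilt [-0.0002  0.0003]
[[274.85644517 203.50403588]
 [274.87781996 183.76417402]]
```

View pics/w5.png

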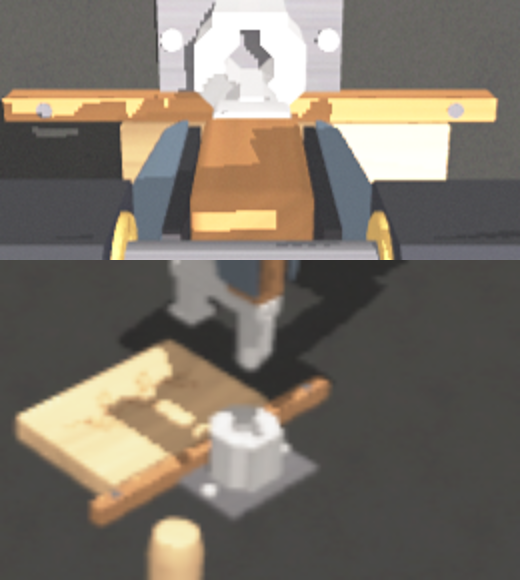

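Wrist crop: hub centred at column ~249 of the crop, keyway end at crop row ~30 against 27.5 predicted. That is good to about 1 mm. Descending.

```bash
python3 -m pendant '0 0 10 0 0 0 -1;0 0 15 0 0 0 -1;0 0 15 0 0 0 -1;0 0 10 0 0 0 -1;0 0 4 0 0 0 -1;0 0 3 0 0 0 -1;0 0 3 0 0 0 -1;0 0 3 0 0 0 -1;0 0 0 0 0 0 -1;0 0 0 0 0 0 -1'; python3 st.py
python3 -m pendant '0 0 1 0 0 0 -1;0 0 1 0 0 0 -1;0 0 1 0 0 0 -1;0 0 1 0 0 0 -1;0 0 1 0 0 0 -1;0 0 0 0 0 0 -1;0 0 0 0 0 0 -1;0 0 0 0 0 0 -1;0 0 0 0 0 0 -1;0 0 0 0 0 0 -1'; python3 st.py
```

```text
time_s: 17.55
tcp_pos: [0.5236, 0.0064, 0.1089]
tool_rot: [-2.275, -2.166, 0.001]
contact_force: [-1.4, -2.0, -2.7]
grip_width: 0.026
gripper_force: 30.0
yaw 1.521842435865261 err to 1.5217 (tool az) 0.00014243586526085927
shift needed x,y mm 0.6 0.1 tip z 0.037 tilt [-0.0005 -0.0002]
time_s: 18.55
tcp_pos: [0.5237, 0.0065, 0.1038]
tool_rot: [-2.275, -2.166, 0.001]
contact_force: [-2.7, -2.9, -3.1]
grip_width: 0.0258
gripper_force: 30.0
yaw 1.5218625284319598 err to 1.5217 (tool az) 0.00016252843195974087
shift needed x,y mm 0.5 0.1 tip z 0.0319 tilt [-0.0006 -0.0001]
```

```bash
python3 -m pendant '-0.5 -0.5 0 0 0 0 -1;0 0 2 0 0 0 -1;0 0 2 0 0 0 -1;0 0 2 0 0 0 -1;0 0 2 0 0 0 -1;0 0 0 0 0 0 -1;0 0 0 0 0 0 -1;0 0 0 0 0 0 -1;0 0 0 0 0 0 -1;0 0 0 0 0 0 -1'; python3 st.py
```

```text
time_s: 19.55
tcp_pos: [0.5235, 0.0063, 0.096]
tool_rot: [-2.275, -2.166, -0.001]
contact_force: [-1.7, -0.5, -3.7]
grip_width: 0.0254
gripper_force: 30.0
yaw 1.5216833071821199 err to 1.5217 (tool az) -1.6692817880192834e-05
shift needed x,y mm 0.7 0.2 tip z 0.0241 tilt [0.0003 0.0003]
```

The key has entered the keyway, with the tip below 29 mm and no resistance. I carry on down.

```bash
python3 -m pendant '0 -0.3 2 0 0 0 -1;0 0 2 0 0 0 -1;0 0 2 0 0 0 -1;0 0 2 0 0 0 -1;0 0 2 0 0 0 -1;0 0 2 0 0 0 -1;0 0 2 0 0 0 -1;0 0 2 0 0 0 -1;0 0 1 0 0 0 -1;0 0 0 0 0 0 -1'; python3 st.py
python3 -m pendant '0 0 1 0 0 0 -1;0 0 0 0 0 0 -1;0 0 1 0 0 0 -1;0 0 0 0 0 0 -1;0 0 0 0 0 0 -1;0 0 0 0 0 0 -1;0 0 0 0 0 0 -1;0 0 0 0 0 0 -1;0 0 0 0 0 0 -1;0 0 0 0 0 0 -1'; python3 st.py
```

```text
time_s: 20.55
tcp_pos: [0.523, 0.0062, 0.0788]
tool_rot: [-2.275, -2.166, 0.0]
contact_force: [-0.3, -0.3, -2.3]
grip_width: 0.0258
gripper_force: 30.0
yaw 1.521757043873449 err to 1.5217 (tool az) 5.704387344884765e-05
shift needed x,y mm 0.9 0.7 tip z 0.0069 tilt [-0.0003  0.0001]
time_s: 21.55
tcp_pos: [0.5233, 0.0062, 0.0772]
tool_rot: [2.275, 2.166, 0.001]
contact_force: [-0.2, 1.2, 3.1]
grip_width: 0.0257
gripper_force: 30.0
yaw 1.521731700427761 err to 1.5217 (tool az) 3.170042776101667e-05
shift needed x,y mm 0.8 0.4 tip z 0.0053 tilt [0.0006 0.0002]
```

```bash
python3 -m pendant '0 0 0.5 0 0 0 -1;0 0 0 0 0 0 -1;0 0 0.5 0 0 0 -1;0 0 0 0 0 0 -1;0 0 0 0 0 0 -1;0 0 0 0 0 0 -1;0 0 0 0 0 0 -1;0 0 0 0 0 0 -1;0 0 0 0 0 0 -1;0 0 0 0 0 0 -1'; python3 st.py
```

```text
time_s: 22.55
tcp_pos: [0.5233, 0.0065, 0.0769]
tool_rot: [-2.276, -2.166, -0.002]
contact_force: [-1.7, 3.6, 8.5]
grip_width: 0.0259
gripper_force: 30.0
yaw 1.5214877220148593 err to 1.5217 (tool az) -0.00021227798514078522
shift needed x,y mm 0.4 0.4 tip z 0.005 tilt [0.0007 0.0007]
```

```bash
python3 -m pendant '0 0 0.5 0 0 0 -1;0 0 0 0 0 0 -1;0 0 0.5 0 0 0 -1;0 0 0 0 0 0 -1;0 0 0.2 0 0 0 -1;0 0 0 0 0 0 -1;0 0 0 0 0 0 -1;0 0 0 0 0 0 -1;0 0 0 0 0 0 -1;0 0 0 0 0 0 -1'; python3 st.py
python3 - <<'E'
from rig import manip
from h import *
f=[]
for i in range(4):
    t=manip.camera("top" if i else "scene"); f.append(manip.get_state()["contact_force"])
    if i==0: S=t["image"]
print(np.mean(f,0))
a=np.hstack([cv2.resize(t["image"][185:285,235:325],None,fx=4,fy=4),cv2.resize(S[170:270,240:350],None,fx=4,fy=4)])
cv2.imwrite("pics/end.png",a[:,:,::-1])
E
```

```text
time_s: 23.55
tcp_pos: [0.5233, 0.007, 0.0765]
tool_rot: [-2.276, -2.165, -0.003]
contact_force: [-3.4, 5.0, 13.9]
grip_width: 0.0258
gripper_force: 30.0
yaw 1.5210172352563731 err to 1.5217 (tool az) -0.0006827647436269402
shift needed x,y mm -0.1 0.3 tip z 0.0046 tilt [0.0011 0.0015]
[-3.31523419  4.01559173 14.02591822]
```

View pics/end.png

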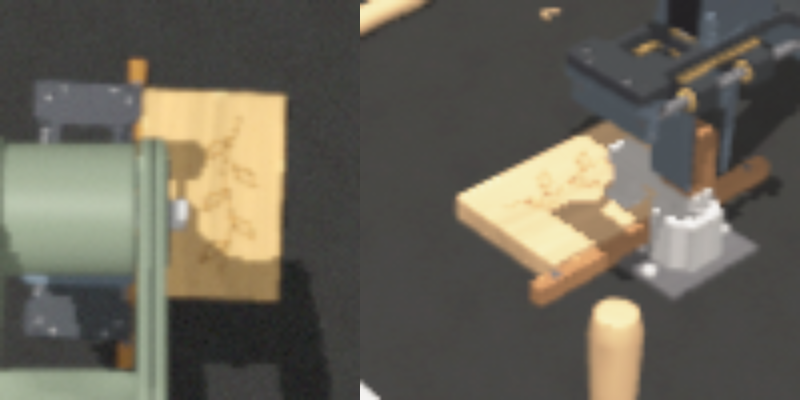

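The panel is still flush, the shaft is in the hub with its pad on the panel, and the press is about 14 N. Handing in.

```bash
python3 -c "from rig import manip;print(manip.sign_off())"
```

```text
the job is handed in; nothing more can be done
None
```

The job is handed in (no verdict was returned): the panel is flush on the batten, the holdfast is home in the hub and still gripped, and it presses down with about 14 N; the gouges and mallet were not touched.

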